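Clamp a glued board stack in the crank press

TASK

Push the carrier board with the glued cardboard panels fully home in the press, up against the column. Then take hold of the crank's grip and wind it clockwise, seen from above, in steady circles without letting go on the way, until the pressing plate bears firmly on the panels: the crank turns clearly stiffer than it did in free air, but do not crush the panels by forcing it on. Leave it clamped, let go, and leave the other things on the table where they are.

Things in the scene. Friction and masses are not known exactly. Their poses are not given: they have to be found in the camera images.
- press: Fixed grey C-frame bench press. Origin on the table straight under the vertical screw axis; z up; its y points away from the column, along the channel, out of the open side (within 0.3 rad of world y). Base 140 mm wide, y -120 to +200 mm, bed top 20 mm high, with two guide strips 12 mm high, 117 mm apart. Head 70 mm wide, 140 to 180 mm high, reaching to y = +40 mm.
- press_stop (a point): Middle of the column's face that the carrier board's end must meet, at bed height (20 mm), 70 mm from the screw axis along the press's -y. The column is 80 mm wide.
- press_axis (a point): Point on the screw axis level with the top of the crank arm, 210 mm above the table. Turning clockwise seen from above lowers the pressing plate 20 mm a turn; it touches the panels after 1.5 to 2.5 turns. The screw is self-locking. While it turns in free air the grip resists with a steady 7 to 8 N along the circle (less is felt at standstill).
- crank_grip (a point): Middle of the crank's upright wooden grip: cylinder 24 mm across, 56 mm tall, this point 243 mm above the table, 60 mm from the screw axis on a flat steel arm (top 211 mm above the table). It spins freely about its own vertical axis, so the hand need not turn. The arm starts at any angle.
- platen: Pressing plate under the screw, dark steel, 90 x 90 x 14 mm. Origin: centre of its underside, at first 86 to 106 mm up, 56 mm when it touches the panels. Then a hard buffer above it is squeezed and the plate hardly moves, while the grip's drag climbs 5 N per rad: 4 N more than in free air is firm (75 N on the panels), 2 N is still loose, over 6 N too much, 8 N crushes them.
- pack: Loose plywood carrier board 110 x 245 x 12 mm, 0.3 to 0.6 kg, in the channel on the bed, carrying four glued cardboard panels (100 x 100 mm, together 24 mm thick) near the column end. Origin: underside, mid width, 70 mm from that end, so it is under the screw axis when home. Its y is the press's y. Starts 40 to 90 mm out along +y.
- pack_block (a point): Centre of the upright wooden push block at the board's outer end: 24 mm across the channel, 30 mm along it, 45 mm tall, top about 77 mm above the table. It lies 155 mm along y from the pack's origin, so 155 mm from the screw axis when fully home.
- tape: Bystander: roll of clear tape lying flat, 100 mm across, 24 mm tall. Origin: centre of its underside.
- glue: Bystander: white glue bottle, 52 mm across, 150 mm tall, near the press column. Origin: centre of its underside.
- clip_a: Bystander: black binder clip, about 60 x 24 x 14 mm, on the far side of the press. Origin: underside.
- clip_b: Bystander: a second black binder clip, the same.
- paint_pot: Bystander: clay-coloured open pot, 72 mm across, 85 mm tall. Origin: centre of its underside.
- brush: Bystander: paint brush lying on the table.

How it is judged:
On the way, in this order (a step that is already met when the one before it is completed fails the run):
1. the carrier board is fully home in the press (within 6 mm of the column) (y of pack_block in the frame of press below 0.161 m), for 0.2 s.
2. the pressing plate has been wound down until it bears firmly on the panels (over 40 N) (y of pack_block in the frame of press below 0.161 m and contact force between platen and pack above 40 N), for 0.2 s.
At the end, for the whole second after the job is handed in: The carrier board is home within 6 mm of the column, and the pressing plate is at rest and bears on the panels with 40 to 125 N (all of step 2 and contact force between platen and pack below 125 N and linear speed of platen below 0.005 m/s); the robot touches nothing.
It fails at once if the panels are crushed (pressed with more than 155 N) (contact force between platen and pack above 155 N).
It fails at once if the grip is let go on the way down (the hand is over 80 mm from it while the plate is wound down and not yet on the panels) (z of platen in the frame of press between 0.06 and 0.083 m and distance between the grasp point and crank_grip above 0.08 m).
It fails at once if a bystander is knocked more than 30 mm from its place (distance of any of tape, glue, clip_a, clip_b, paint_pot, brush from where it was at the start of the episode above 0.03 m).
It also fails if it takes over 69 s, if anything falls off the work surface, if the arm or the gripper's body presses on something with over 40 N, if the wrist force passes 120 N, or if a joint passes its speed limit or range.

ROBOT

A 6-joint arm with a two-finger parallel gripper is mounted at the origin on the work surface. World frame = base frame: x ahead of the robot, y to its left, z up, the work surface at z = 0. Lengths are in m, angles in rad, forces in N, time in s.
With the tool pointing down it reaches from about 0.275 to 0.825 m from the base axis. Payload 4.9 kg.
Tool frame: the origin (TCP) lies midway between the tips of the shut fingers; the grasp point (between the pads) lies 19 mm behind it (bot.grip_depth is the distance from the TCP to the grasp point, in m); z points along the fingers, y is the line along which they close (so a half turn about z gives the same grasp; the last joint's range is limited). The gripper opens to 85 mm and grips with 20 to 120 N. Pads are 22 mm wide; open, the fingers measure 114 mm over their backs; the gripper's body (76 mm by 85 mm) begins 54 mm behind the grasp point. The pads swing forward as they close: fully open they stand 13 mm farther back than shut.
Start: joints at [1.031, 0.326, -0.193, 1.052, 0, 1.437], TCP at [0.217, 0.505, 0.231] pointing down, gripper open.
Joint ranges: [-2.65, 2.65], [-0.97, 1.79], [-1.3, 1.35], [-1.93, 2.1], [-1.47, 1.37], [-3.14, 3.14]. Speed limits (rad/s): [2.57, 2.57, 3.14, 3.14, 3.14, 3.14].

INTERFACE

Orientations are given as a unit quaternion [w, x, y, z].
In Python, from cell import bot gives the robot as it stands. Calls block until the motion is done:
- bot.move_pose(position, orientation): joint-space move of the TCP to a pose.
- bot.move_linear(position, speed=0.15, rotation=None, until_force=None): straight line of the TCP; rotation=None keeps the orientation; speed is the mean speed in m/s. With until_force (N) it stops when the force on the tool has changed by that much, and returns True; else False.
- bot.goto_joints(angles): joint-space move.
- bot.set_gripper(opening, grasp_force=None): opening from 0.0 (shut) to 1.0 (fully open); grasp_force is the grip in N (None keeps the last); returns when the fingers have stopped.
- bot.wait(seconds).
- bot.solve_ik(position, orientation): joint angles nearest the present ones, or None.
- bot.camera(name): name is "scene" or "side" or "wrist"; returns the picture (420x560x3 uint8, red, green, blue); there is no depth.
- bot.calibration(name): a dict with "mtx" (3x3 intrinsics, pixels), "extrinsics" (4x4, takes a point from world to camera coordinates); the wrist camera has in their place "hand_eye" (4x4, takes a point from camera to tool coordinates, whose origin is the TCP and whose axes are the flange's). Camera axes: x right, y down, z forward; pixel columns grow to the right and rows downward; lengths in m; the calibration is good to about 2 mm. A picture is of the moment at which its call begins: read the wrist's pose just before it. calibration takes no time and is no camera call.
A pose or a line that the arm cannot do raises bot.PlanningError and nothing moves.
- bot.close_job(): hands the job in; it is judged then, once.
Trained networks look in the newest picture that a camera, given by its name, has taken for a name from the list of things; names that differ only in an ending like _2 or _b are one class to them, and where a whole thing is asked for, a point or a joint stands for the part that bears it (a point fixed in the world has none). Each returns a list of dicts, best first, with "confidence" (0 to 1); they miss things now and then, are a little off and sometimes report something else, mostly with a low value. They report only what shows in the picture. A call takes as long as a camera call.
- bot.search_frame(camera, thing): "bbox" ([left, top, width, height] in pixels, round what is visible of it).
Readings, each from a call of its own:
- bot.read_clock(): time.
- bot.read_joint_positions(): joint angles.
- bot.read_joint_vel(): joint speeds.
- bot.read_joint_efforts(): joint torques, N m.
- bot.read_position(): TCP position.
- bot.read_tool_rot(): TCP orientation.
- bot.read_ft_force(): force on the tool from outside, world axes, zero at the start.
- bot.read_moment(): the same for the moment, N m.
- bot.read_gripper_width(): opening from 0.0 (shut) to 1.0 (fully open).
- bot.read_finger_force(): force on a finger pad.
Only numpy, scipy, OpenCV 4.12 (cv2) and the standard library are available. Lean on these libraries where they do the work, as an engineer would, in place of code of your own. Each camera call takes 0.05 s, during which the arm holds its last target. There are 200 camera calls.

## Working session

There is one attempt and no reset: what is moved stays moved. The work goes in short steps, each a Python script; the robot and the scene stay as the last script left them, time stands still between calls to the robot, and variables do not carry over. Pictures are saved under pics/ and viewed, at most 13 in all, crops included, and the job is handed in when it is done.

```bash
ls; mkdir -p pics; python3 - <<'E'
from cell import bot
import cv2,numpy as np
print(bot.read_clock())
ims=[]
for c in("scene","side"):
    im=bot.camera(c);ims.append(im)
    for t in("press","crank_grip","pack_block","platen","pack","tape","glue","clip_a","paint_pot","brush"):
        print(c,t,[(np.round(d["bbox"]).astype(int).tolist(),round(d["confidence"],2)) for d in bot.search_frame(c,t)[:3]])
    k=bot.calibration(c);print(k["mtx"].tolist(),np.round(k["extrinsics"],4).tolist())
    cv2.imwrite(f"pics/{c}0.png",im[:,:,::-1])
print(bot.read_clock(),bot.read_tool_rot(),bot.read_ft_force())
E
```

```text
pics
0.0
scene press [([153, 148, 115, 107], 0.68)]
scene crank_grip [([154, 148, 117, 107], 0.54)]
scene pack_block [([187, 193, 90, 56], 0.96)]
scene platen [([175, 179, 48, 27], 0.61), ([161, 150, 15, 17], 0.18)]
scene pack [([184, 193, 92, 59], 0.79), ([153, 148, 117, 108], 0.68)]
scene tape [([220, 165, 33, 31], 0.77)]
scene glue [([188, 140, 16, 26], 0.62)]
scene clip_a [([164, 231, 10, 6], 0.57), ([190, 239, 17, 13], 0.53), ([186, 192, 91, 56], 0.44)]
scene paint_pot [([329, 299, 35, 40], 0.61)]
scene brush [([367, 256, 72, 32], 0.95)]
[[465.7130638490565, 0.0, 277.9703129235049], [0.0, 465.7130638490565, 209.51433430529306], [0.0, 0.0, 1.0]] [[-0.3816, 0.9243, -0.0013, 0.1112], [0.7378, 0.3038, -0.6028, -0.3734], [-0.5568, -0.231, -0.7979, 1.7035], [0.0, 0.0, 0.0, 1.0]]
side press [([161, 251, 153, 165], 0.9)]
side crank_grip [([213, 304, 18, 22], 0.54)]
side pack_block [([240, 242, 80, 118], 0.69)]
side platen [([226, 302, 40, 46], 0.73)]
side pack [([237, 240, 80, 123], 0.61)]
side tape [([159, 272, 47, 44], 0.6)]
side glue [([135, 312, 37, 56], 0.6), ([290, 335, 32, 26], 0.45)]
side clip_a [([288, 334, 34, 28], 0.63), ([268, 379, 21, 19], 0.51), ([157, 275, 47, 42], 0.31)]
side paint_pot [([386, 165, 34, 44], 0.55), ([159, 275, 50, 42], 0.4), ([160, 251, 158, 168], 0.31)]
side brush [([317, 122, 34, 49], 0.63), ([160, 274, 45, 45], 0.16)]
[[451.31031846123136, 0.0, 282.444901829781], [0.0, 451.31031846123136, 205.70431991774734], [0.0, 0.0, 1.0]] [[0.9096, 0.4155, -0.0061, -0.5504], [0.3105, -0.6894, -0.6544, 0.003], [-0.2761, 0.5934, -0.7561, 1.1221], [0.0, 0.0, 0.0, 1.0]]
1.1 [-1.03689052e-05  2.01510223e-01  9.79486411e-01  6.79485624e-06] [-0.20730055  0.18728646  0.36413433]
```

```bash
python3 - <<'E'
import cv2,numpy as np
a=cv2.imread("pics/scene0.png")[120:280,130:310];b=cv2.imread("pics/side0.png")[230:420,120:340]
cv2.imwrite("pics/a.png",cv2.resize(a,None,fx=4.4,fy=3.7*4.4/4.4*1.0,interpolation=cv2.INTER_CUBIC) if 0 else cv2.resize(a,(675,600),interpolation=cv2.INTER_CUBIC))
cv2.imwrite("pics/b.png",cv2.resize(b,(660,570),interpolation=cv2.INTER_CUBIC))
E
```

```text
(no output)
```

View pics/a.png

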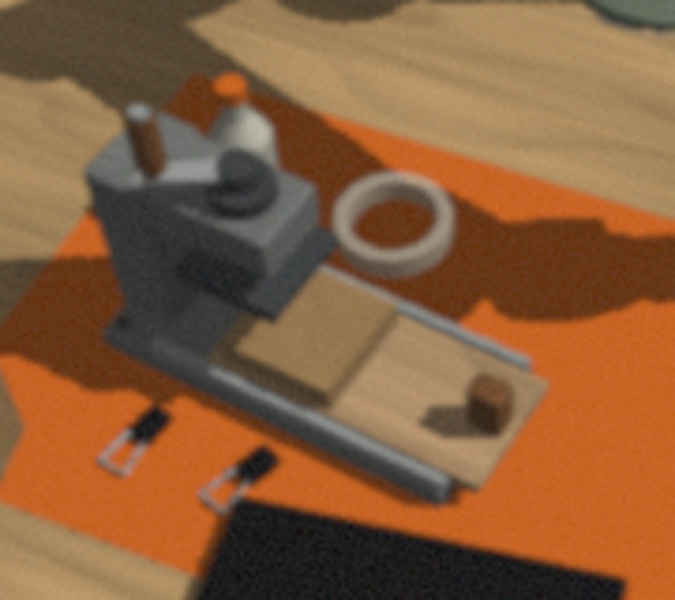

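View pics/b.png

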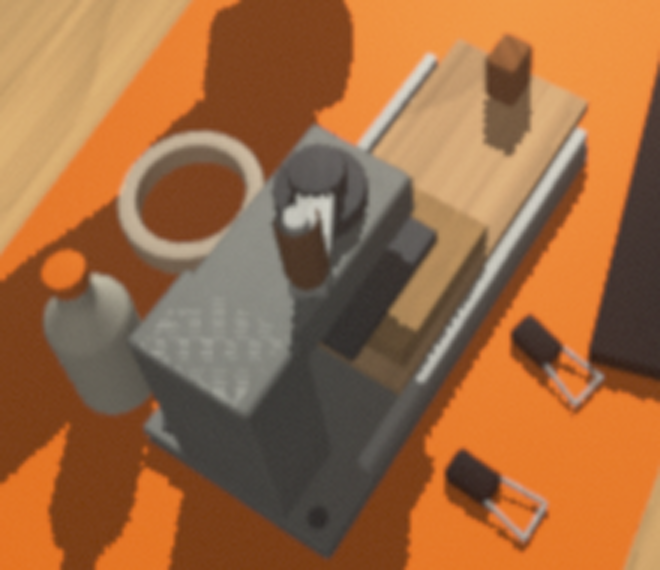

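View pics/side0.png

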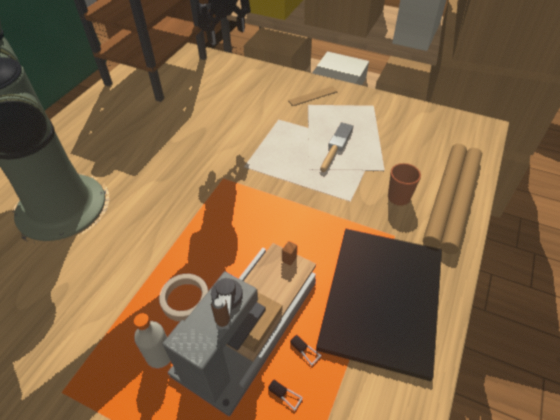

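The scene crop (scale 3.75, offset 130,120) shows the grip's top at (138,108), the block's top at (491,383) and the head's front corners at (265,240) and (318,185). The side crop (scale 3, offset 120,230) shows the grip's top at (295,215), the block's top at (508,47) and the head's front corners at (412,185) and (318,127). The tape and glue are on the -x side and the clips on the +x side. I'll fit the pose to all of these.

```bash
cat >fit.py <<'E'
from cell import bot
import numpy as np
from scipy.optimize import least_squares
K={c:bot.calibration(c) for c in("scene","side")}
def proj(c,p):
    E=K[c]["extrinsics"];q=E[:3,:3]@p+E[:3,3];u=K[c]["mtx"]@q;return u[:2]/u[2]
S=lambda u,v:("scene",130+u/3.75-.37,120+v/3.75-.37)
D=lambda u,v:("side",120+u/3-.33,230+v/3-.33)
# (obs, kind, local)
obs=[(S(265,240),'p',(.035,.04,.18)),(S(318,185),'p',(-.035,.04,.18)),
(D(412,185),'p',(.035,.04,.18)),(D(318,127),'p',(-.035,.04,.18)),
(D(330,556),'p',(.07,-.12,0)),
(S(470,488),'b',(.055,.175,.032)),(S(548,383),'b',(-.055,.175,.032)),
(D(587,103),'b',(.055,.175,.032)),(D(462,42),'b',(-.055,.175,.032)),
(S(491,383),'b',(0,.155,.077)),(D(508,47),'b',(0,.155,.077)),
(S(138,108),'g',.271),(S(152,174),'g',.215),(D(294,216),'g',.271)]
def world(x,k,l):
    c,s=np.cos(x[2]),np.sin(x[2]);R=np.array([[c,-s,0],[s,c,0],[0,0,1]])
    if k=='g': l=np.array([.06*np.cos(x[4]),.06*np.sin(x[4]),l])
    l=np.array(l,float)
    if k=='b': l[1]+=x[3]
    return R@l+[x[0],x[1],0]
def res(x): return np.concatenate([proj(o[0],world(x,k,l))-o[1:] for o,k,l in obs])
r=min((least_squares(res,[.4,.4,0,.06,a],loss='soft_l1') for a in(-3,-2,-1,0,1,2)),key=lambda r:r.cost)
if __name__=="__main__":
    print(r.x.round(4),r.cost);print(res(r.x).reshape(-1,2).round(1).tolist())
    print(world(r.x,'g',.243),world(r.x,'b',(0,.155,.077)))
E
python3 fit.py
```

```text
[ 0.5656 -0.1321 -0.1213  0.0481 -1.0098] 14.712773228372512
[[-0.6, 1.7], [-0.0, -0.7], [1.0, -2.8], [-1.1, -1.7], [-0.4, 3.0], [1.7, -0.8], [0.4, -0.8], [0.9, 0.5], [-0.8, -0.8], [-0.5, 0.9], [0.5, 2.5], [0.3, 0.1], [0.5, -2.7], [0.4, 0.7]]
[ 0.59115303 -0.18641094  0.243     ] [0.59018792 0.06949943 0.077     ]
```

```bash
cat >h.py <<'E'
from cell import bot
import numpy as np, cv2
from scipy.spatial.transform import Rotation as R
def quat(yaw):  # tool down, tool y axis at angle yaw
    a=(yaw+np.pi/2)/2; return [0,np.cos(a),np.sin(a),0]
def rot(q): return R.from_quat([q[1],q[2],q[3],q[0]]).as_matrix()
def snap(name):
    p,q=bot.read_position(),bot.read_tool_rot(); im=bot.camera("wrist")
    cv2.imwrite(f"pics/{name}.png",im[:,:,::-1]); np.savez(f"pics/{name}.npz",p=p,q=q); return im
E
python3 - <<'E'
from h import *
q=quat(-0.1213)
for p in([.57,-.05,.45],[.57,-.13,.42]):
    j=bot.solve_ik(p,q);print(None if j is None else np.round(j,2))
bot.move_pose([.57,.12,.40],q); snap("w1")
bot.move_linear([.57,-.06,.42],.25); snap("w2")
for t in("crank_grip","pack_block"): print(t,[(np.round(d["bbox"]),d["confidence"]) for d in bot.search_frame("wrist",t)[:2]])
k=bot.calibration("wrist");print(k["mtx"].round(1).tolist(),k["hand_eye"].round(3).tolist(),bot.read_clock())
E
```

```text
[-0.22  0.34  0.38  1.61  0.    1.48]
[-0.35  0.36  0.33  1.54  0.    1.34]
crank_grip []
pack_block [(array([245.,  61.,  73., 127.]), 0.78)]
[[333.1, 0.0, 277.3], [0.0, 333.1, 212.8], [0.0, 0.0, 1.0]] [[-0.001, -0.959, -0.284, 0.072], [1.0, -0.001, 0.0, -0.001], [-0.001, -0.284, 0.959, -0.143], [0.0, 0.0, 0.0, 1.0]] 4.1583
```

View pics/w1.png

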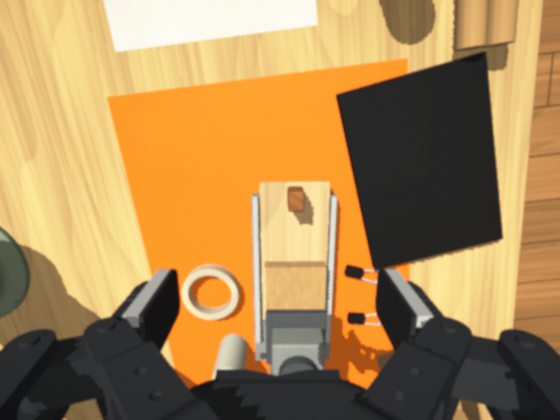

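View pics/w2.png

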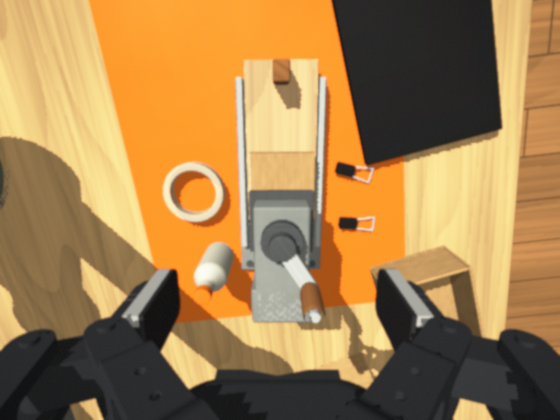

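The wrist views show the channel running upright in the picture. In w2 the block is at (282,70), the hub at about (282,240) and the grip's top at about (316,317). I'll enlarge it.

```bash
python3 - <<'E'
import cv2
a=cv2.imread("pics/w2.png")
cv2.imwrite("pics/c.png",cv2.resize(a[180:330,220:350],(520,600),interpolation=cv2.INTER_CUBIC))
E
```

```text
(no output)
```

View pics/c.png

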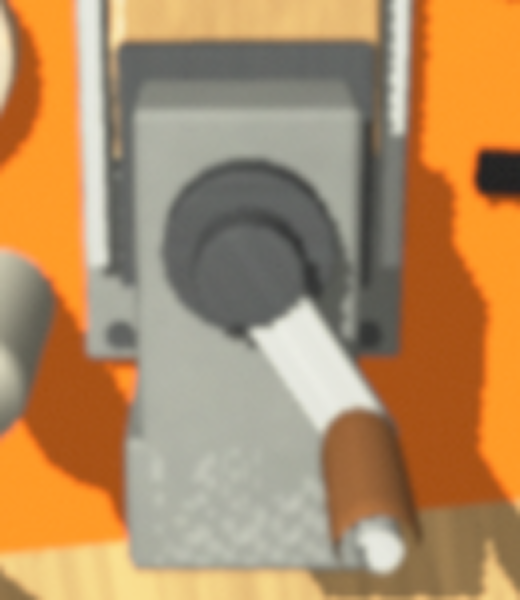

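The enlargement (scale 4, offset 220,180) shows the head's front top corners at (134,108) and (357,108). The grip's base is at about (357,430), its top at about (375,528), and the knob on the arm is only about 16 mm in radius. I'll refit with these points included.

```bash
cat >fit2.py <<'E'
import fit; from fit import *; from h import *
W=bot.calibration("wrist")
for n in("w1","w2"):
    d=np.load(f"pics/{n}.npz");T=np.eye(4);T[:3,:3]=rot(d["q"]);T[:3,3]=d["p"]
    K[n]=dict(mtx=W["mtx"],extrinsics=np.linalg.inv(T@W["hand_eye"]))
C=lambda u,v:("w2",220+u/4-.4,180+v/4-.4)
new=[(C(134,108),'p',(-.035,.04,.18)),(C(357,108),'p',(.035,.04,.18)),
(C(357,430),'g',.215),(C(375,528),'g',.271),
(("w2",244,59),'b',(-.055,.175,.032)),(("w2",318,59),'b',(.055,.175,.032)),
(("w1",259.5,181.5),'b',(-.055,.175,.032)),(("w1",330,181.5),'b',(.055,.175,.032))]
def go(o):
    fit.obs[:]=o; return least_squares(res,r.x,loss='soft_l1')
for o in(obs+new,new):
    o=list(o);s=go(o);print(s.x.round(4),s.cost,res(s.x).reshape(-1,2).round(1)[-8:].tolist(),world(s.x,'g',.243).round(4),world(s.x,'b',(0,.155,.077)).round(4))
E
python3 fit2.py
```

```text
[ 0.5645 -0.1315 -0.1246  0.0475 -0.992 ] 23.30605323968708 [[-1.4, -0.8], [1.7, -0.6], [0.2, 1.5], [0.9, 4.9], [-0.8, -0.4], [0.5, -0.1], [-0.0, 0.1], [0.3, 0.4]] [ 0.5908 -0.1854  0.243 ] [0.5897 0.0694 0.077 ]
[ 0.5626 -0.131  -0.1329  0.0472 -0.9467] 6.838249711616809 [[-2.8, -1.2], [0.3, -0.6], [0.2, 0.3], [0.8, 3.6], [-0.9, -0.7], [0.4, 0.2], [-0.1, -0.1], [0.2, 0.8]] [ 0.5909 -0.1839  0.243 ] [0.5894 0.0694 0.077 ]
```

```bash
python3 - <<'E'
from h import *
yaw=-.126; y=np.array([-np.sin(yaw),np.cos(yaw),0]); ax=np.array([.5640,-.1312,0]); q=quat(yaw)
bot.set_gripper(0.0)
P=lambda s,z:ax+y*s+[0,0,z]
s0=.155+.0475
bot.move_pose(P(s0+.07,.15),q); bot.move_linear(P(s0+.07,.052),.15)
bot.move_linear(P(s0+.032,.052),.1)
for i in range(5):
    hit=bot.move_linear(P(.155+.012,.052),.05,until_force=14)
    p=bot.read_position();f=bot.read_ft_force()
    print(hit,((p-ax)@y).round(4),f.round(1),round(bot.read_clock(),2))
    if hit and (p-ax)@y<.20: break
    if not hit: break
bot.camera("scene");cv2.imwrite("pics/s2.png",cv2.resize(bot.camera("side")[240:370,150:330,::-1],(720,520),interpolation=cv2.INTER_CUBIC))
E
```

```text
True 0.1798 [-0.4  1.   1.1] 8.57
```

View pics/s2.png

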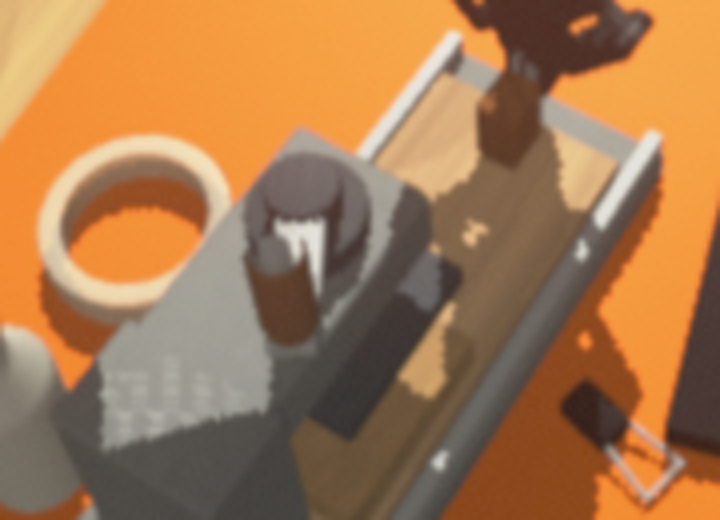

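The block has moved inwards and the bed shows beyond the board's end, so it looks home. I'll push once more to confirm, then grip the crank.

```bash
python3 - <<'E'
from h import *
yaw=-.126; y=np.array([-np.sin(yaw),np.cos(yaw),0]); ax=np.array([.5640,-.1312,0]); q=quat(yaw)
P=lambda s,z:ax+y*s+[0,0,z]
hit=bot.move_linear(P(.155+.005,.052),.03,until_force=22)
print(hit,((bot.read_position()-ax)@y).round(4),bot.read_ft_force().round(1))
bot.move_linear(P(.215,.052),.15); bot.move_linear(P(.215,.33),.25)
bot.set_gripper(0.85)
g=np.array([.5909,-.185,0])
bot.move_pose(g+[0,0,.33],q); snap("w3")
hit=bot.move_linear(g+[0,0,.228],.1,until_force=8)
print(hit,bot.read_position().round(4),bot.read_ft_force().round(1))
if not hit:
    bot.set_gripper(0.0,50)
    print(bot.read_gripper_width(),bot.read_finger_force(),bot.read_ft_force().round(1),bot.read_position().round(4))
cv2.imwrite("pics/s3.png",cv2.resize(bot.camera("side")[240:370,150:330,::-1],(720,520),interpolation=cv2.INTER_CUBIC))
print(bot.read_clock())
E
```

```text
True 0.1802 [1.1 1.7 2. ]
False [ 0.5914 -0.1852  0.2288] [ 0.2 -0.9 -0.3]
0.2714729095131507 49.044271943639615 [ 1.6 -0.5  3. ] [ 0.5916 -0.1852  0.2286]
14.1917
```

View pics/s3.png

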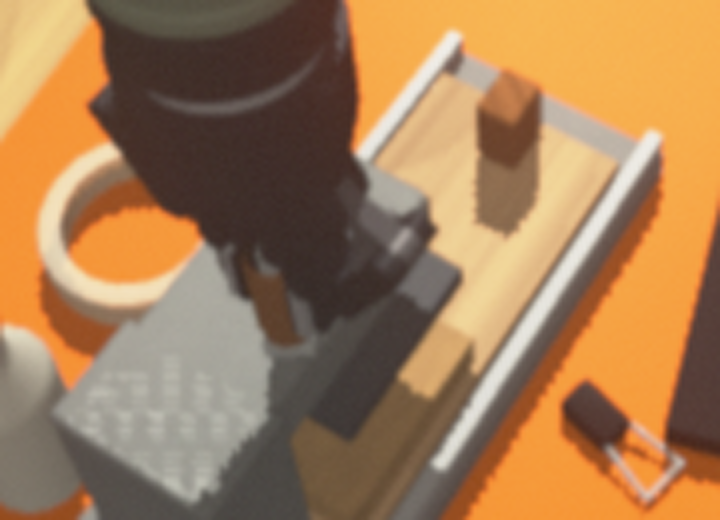

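It holds: 23 mm wide and 49 N at the pad, with the side view showing the fingers round the grip and the board home. Next I'll wind a first part-turn and log forces. Contact can't come before 1.5 turns.

```bash
cat >wind.py <<'E'
from h import *
import json,os
ST="st.json"
def load():
    return json.load(open(ST)) if os.path.exists(ST) else dict(c=[.5640,-.1312],z=.2286,r=.060,a=None,turn=0.)
def wind(total,step=.2,speed=.08,thr=None,verbose=True,kc=4e-5,f0=None):
    """clockwise; thr: until_force. returns logs (angle turned, ft, fr, fz, hit)"""
    s=load();c=np.array(s["c"]);L=[]
    if s["a"] is None:
        p=bot.read_position();s["a"]=float(np.arctan2(p[1]-c[1],p[0]-c[0]))
    end=s["turn"]+total;a=s["a"]
    while s["turn"]<end-1e-6:
        d=min(step,end-s["turn"]);a-=d
        e=np.array([np.cos(a),np.sin(a)])
        hit=bot.move_linear([*(c+s["r"]*e),s["z"]],speed,until_force=thr)
        f=bot.read_ft_force();s["turn"]+=d
        t=np.array([e[1],-e[0]])
        ft,fr=-f[:2]@t,f[:2]@e   # drag opposing motion, radial (outward on tool)
        L.append((round(s["turn"],2),round(ft,1),round(fr,1),round(f[2],1),hit))
        if hit: break
        c=c+kc*fr*e           # yield to the radial force
    s["a"]=float(a);s["c"]=c.tolist();json.dump(s,open(ST,"w"))
    if verbose: print(*L,sep="\n");print(c.round(4),round(bot.read_clock(),2))
    return L
E
python3 - <<'E'
from wind import *
wind(3.0)
print(bot.read_position(),bot.read_gripper_width())
E
```

```text
(0.2, np.float64(4.6), np.float64(1.5), np.float64(-0.2), False)
(0.4, np.float64(2.8), np.float64(-1.5), np.float64(0.1), False)
(0.6, np.float64(3.1), np.float64(-3.0), np.float64(0.8), False)
(0.8, np.float64(2.9), np.float64(-5.1), np.float64(0.3), False)
(1.0, np.float64(2.9), np.float64(-5.1), np.float64(-0.6), False)
(1.2, np.float64(2.6), np.float64(-6.8), np.float64(-1.9), False)
(1.4, np.float64(2.4), np.float64(-7.7), np.float64(-2.3), False)
(1.6, np.float64(3.1), np.float64(-6.5), np.float64(-2.3), False)
(1.8, np.float64(2.5), np.float64(-6.4), np.float64(-3.8), False)
(2.0, np.float64(1.9), np.float64(-6.1), np.float64(-2.8), False)
(2.2, np.float64(2.9), np.float64(-5.0), np.float64(-2.1), False)
(2.4, np.float64(2.6), np.float64(-4.3), np.float64(-2.1), False)
(2.6, np.float64(3.4), np.float64(-4.3), np.float64(0.2), False)
(2.8, np.float64(3.7), np.float64(-2.6), np.float64(2.0), False)
(3.0, np.float64(4.3), np.float64(-3.2), np.float64(1.4), False)
[ 0.566  -0.1305] 18.68
[ 0.53060237 -0.08245174  0.22856876] 0.2633128524175042
```

```bash
python3 - <<'E'
from wind import *
L=wind(4.4,verbose=False,speed=.1); print([(l[0],float(l[1]),float(l[2])) for l in L[::3]])
# calibrate moving force in free air by probing with thresholds
import json
for thr in(4,5,6,7):
    f0=bot.read_ft_force()
    L=wind(.3,step=.3,speed=.06,thr=thr,verbose=False)
    s=load();c=np.array(s["c"]);p=bot.read_position();a=np.arctan2(p[1]-c[1],p[0]-c[0])
    if L[-1][4]:
        da=(a-s["a"]+np.pi)%(2*np.pi)-np.pi; s["a"]+=float(da); s["turn"]-=float(da); json.dump(s,open(ST,"w"))
    print(thr,L[-1][4],round(s["turn"],3),f0.round(1),L[-1][1:3])
print(bot.read_clock(),bot.read_position(),s,bot.read_gripper_width())
E
```

```text
[(3.2, 3.8, -2.9), (3.8, 2.2, -2.5), (4.4, 2.6, -1.0), (5.0, 2.3, 0.3), (5.6, 2.5, -0.2), (6.2, 2.5, -2.2), (6.8, 2.9, -2.8), (7.4, 1.9, -2.5)]
4 True 7.446 [ 3.   0.9 -1.1] (np.float64(-1.4), np.float64(2.3))
5 True 7.475 [-2.7 -0.2  4.3] (np.float64(0.1), np.float64(1.5))
6 True 7.511 [-1.2 -0.9  4.4] (np.float64(0.3), np.float64(0.7))
7 True 7.547 [-0.5 -0.7  4. ] (np.float64(-0.3), np.float64(-0.1))
25.3833 [ 0.52329662 -0.17260619  0.22853747] {'c': [0.5661288812411249, -0.13035822062722802], 'z': 0.2286, 'r': 0.06, 'a': -8.646247197752231, 'turn': 7.547488365656388} 0.2713938655878196
```

```bash
cat >>wind.py <<'E'
def seg(d,thr,speed=.06):
    s0=load();c=np.array(s0["c"]);e=np.array([np.cos(s0["a"]),np.sin(s0["a"])]);t=np.array([e[1],-e[0]])
    f=bot.read_ft_force()[:2];ft0=-f@t
    L=wind(d,step=d,speed=speed,thr=thr,verbose=False)[-1];s=load()
    if L[4]:
        c=np.array(s["c"]);p=bot.read_position();a=np.arctan2(p[1]-c[1],p[0]-c[0])
        da=(a-s["a"]+np.pi)%(2*np.pi)-np.pi; s["a"]+=float(da); s["turn"]-=float(da); json.dump(s,open(ST,"w"))
    print(thr,L[4],round(s["turn"],3),"ft0 %.1f ft %.1f fr %.1f fz %.1f"%(ft0,*L[1:4]),round(bot.read_clock(),2))
    return L[4]
E
python3 - <<'E'
from wind import *
for thr in(9,9,9,8,7,6,8,5,8): seg(.15,thr)
print(bot.read_position())
E
```

```text
9 True 7.642 ft0 -0.2 ft -2.1 fr 0.7 fz 4.2 25.59
9 True 7.728 ft0 -2.1 ft -1.0 fr 0.2 fz 4.4 25.8
9 True 7.823 ft0 -1.0 ft -1.4 fr -0.1 fz 4.6 26.01
8 True 7.918 ft0 -1.4 ft -0.5 fr 0.1 fz 4.9 26.22
7 True 8.014 ft0 -0.5 ft -1.2 fr -0.1 fz 5.6 26.43
6 True 8.109 ft0 -1.2 ft -1.9 fr -0.5 fz 4.3 26.63
8 True 8.202 ft0 -1.9 ft -0.8 fr -0.3 fz 4.4 26.84
5 True 8.297 ft0 -0.8 ft -0.8 fr 0.4 fz 3.7 27.05
8 True 8.391 ft0 -0.8 ft -0.7 fr -1.2 fz 4.0 27.26
[ 0.50648317 -0.12647812  0.22840745]
```

```bash
python3 - <<'E'
from wind import *
for thr in(11,10,9,12): seg(.15,thr)
E
```

```text
11 False 8.541 ft0 -0.7 ft 5.4 fr -1.9 fz 0.9 27.57
10 False 8.691 ft0 5.4 ft 4.3 fr -1.5 fz 1.5 27.87
9 False 8.841 ft0 4.3 ft 4.5 fr -2.2 fz 1.1 28.17
12 False 8.991 ft0 4.5 ft 3.6 fr -3.6 fz 1.1 28.47
```

```bash
cat >>wind.py <<'E'
def ft_now():
    s=load();e=np.array([np.cos(s["a"]),np.sin(s["a"])]);t=np.array([e[1],-e[0]]);return float(-bot.read_ft_force()[:2]@t)
def hunt(level,hits,maxturn,d=.15):
    n=0
    while n<hits and load()["turn"]<maxturn:
        n=n+1 if seg(d,level-ft_now()) else 0
E
python3 - <<'E'
from wind import *
hunt(10.2,2,12.5)
E
```

```text
6.6305170110200065 False 9.141 ft0 3.6 ft 3.9 fr -2.5 fz 2.3 28.77
6.274142023273651 False 9.291 ft0 3.9 ft 4.0 fr -2.3 fz 3.0 29.07
6.171959067440357 False 9.441 ft0 4.0 ft 3.5 fr -3.1 fz 3.8 29.37
6.72485306051902 False 9.591 ft0 3.5 ft 2.7 fr -2.4 fz 4.8 29.67
7.5369011056467095 False 9.741 ft0 2.7 ft 4.5 fr -3.8 fz 3.4 29.97
5.704785740297013 False 9.891 ft0 4.5 ft 4.1 fr -2.9 fz 4.2 30.27
6.053792117384635 False 10.041 ft0 4.1 ft 2.2 fr -3.0 fz 5.2 30.57
8.003126132388847 False 10.191 ft0 2.2 ft 3.4 fr -2.0 fz 4.3 30.87
6.797441542752343 False 10.341 ft0 3.4 ft 4.1 fr -1.8 fz 5.5 31.17
6.066045224087361 False 10.491 ft0 4.1 ft 4.0 fr -2.6 fz 5.2 31.47
6.231317849097297 False 10.641 ft0 4.0 ft 3.5 fr -2.6 fz 5.9 31.77
6.701007152586509 False 10.791 ft0 3.5 ft 3.8 fr -2.4 fz 6.1 32.07
6.439410182415605 False 10.941 ft0 3.8 ft 3.0 fr -2.2 fz 5.2 32.37
7.150589680098361 False 11.091 ft0 3.0 ft 3.9 fr -2.7 fz 5.4 32.67
6.308959899204254 False 11.241 ft0 3.9 ft 3.7 fr -1.4 fz 5.0 32.97
6.546768020364125 False 11.391 ft0 3.7 ft 5.3 fr -1.6 fz 5.5 33.27
4.927724450245983 False 11.541 ft0 5.3 ft 5.8 fr -1.1 fz 3.5 33.57
4.390269242157986 False 11.691 ft0 5.8 ft 5.0 fr -0.4 fz 3.9 33.87
5.206281714182524 False 11.841 ft0 5.0 ft 4.9 fr -1.0 fz 3.5 34.17
5.311739397553794 False 11.991 ft0 4.9 ft 5.1 fr -1.4 fz 3.8 34.47
5.139437365044307 False 12.141 ft0 5.1 ft 5.3 fr -1.0 fz 3.5 34.77
4.904312896473906 False 12.291 ft0 5.3 ft 4.1 fr -0.6 fz 3.3 35.07
6.138883334036762 False 12.441 ft0 4.1 ft 4.8 fr -1.6 fz 2.7 35.37
5.4212055438704505 False 12.591 ft0 4.8 ft 4.3 fr -2.1 fz 3.0 35.67
```

```bash
python3 - <<'E'
from wind import *
cv2.imwrite("pics/s4.png",cv2.resize(bot.camera("side")[290:370,200:300,::-1],(750,600),interpolation=cv2.INTER_CUBIC))
for lv in (8.8,7.8,6.8): seg(.1,lv-ft_now())
E
```

```text
4.290318836444822 False 12.691 ft0 4.5 ft 4.3 fr -2.5 fz 2.5 35.97
3.5451375936767606 False 12.791 ft0 4.3 ft 3.8 fr -1.9 fz 2.3 36.22
3.0112139612365456 False 12.891 ft0 3.8 ft 3.5 fr -3.7 fz 1.5 36.47
```

View pics/s4.png

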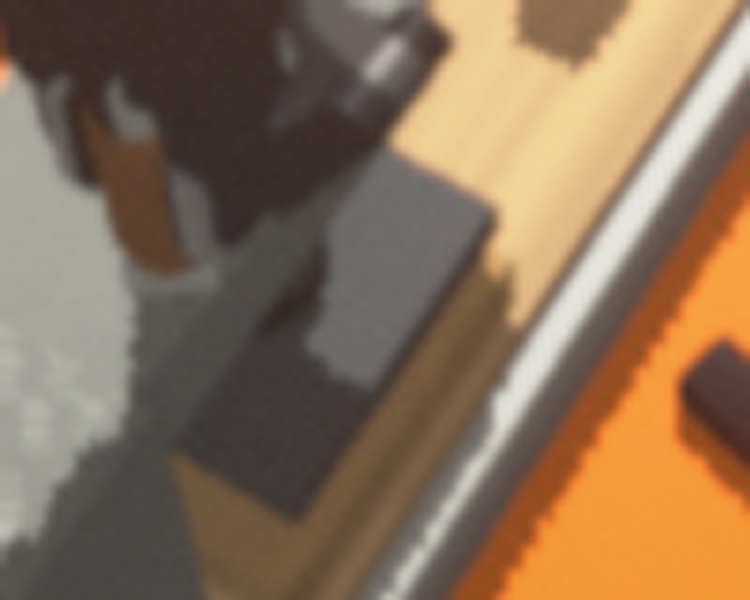

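```bash
python3 - <<'E'
from fit import *
x=[.5645,-.1315,-.126,0,0]
px=lambda u,v:(round(200+u/7.5-.43,1),round(290+v/7.5-.43,1))
print("obs top-front-right",px(495,212),"bottom-front-right",px(490,245),"rear-right bottom",px(298,522),"rear left",px(172,450),"head frontright?")
for z in(.056,.060,.064,.068):
    print(z,[proj("side",world(x,'p',l)).round(1).tolist() for l in((.045,.045,z+.014),(.045,.045,z),(.045,-.045,z),(-.045,-.045,z),(.05,.05,.056),(.05,-.05,.056))])
print("panel corner fr obs",px(515,285))
E
```

```text
obs top-front-right (265.6, 317.8) bottom-front-right (264.9, 322.2) rear-right bottom (239.3, 359.2) rear left (222.5, 349.6) head frontright?
0.056 [[266.4, 319.0], [266.6, 322.4], [239.1, 362.1], [199.4, 337.1], [270.3, 321.6], [239.8, 365.9]]
0.06 [[266.3, 318.0], [266.6, 321.4], [238.9, 361.3], [199.1, 336.2], [270.3, 321.6], [239.8, 365.9]]
0.064 [[266.2, 317.0], [266.5, 320.4], [238.7, 360.4], [198.8, 335.2], [270.3, 321.6], [239.8, 365.9]]
0.068 [[266.2, 315.9], [266.4, 319.4], [238.6, 359.5], [198.5, 334.3], [270.3, 321.6], [239.8, 365.9]]
panel corner fr obs (268.2, 327.6)
```

The plate is now close above the panels, but the image can't settle the last few mm, so I'm going by force with longer strokes and lower levels.

```bash
python3 - <<'E'
from wind import *
for lv in (6.5,7.5,8.5): seg(.2,lv-ft_now(),.06)
print(bot.read_position())
E
```

```text
3.02097215890994 True 12.981 ft0 3.5 ft -4.2 fr 2.7 fz 5.4 36.67
11.92563741778796 True 13.04 ft0 -4.4 ft -0.6 fr 2.6 fz 2.9 36.88
9.45990786351074 True 13.116 ft0 -1.0 ft -0.5 fr 1.4 fz 4.4 37.09
[ 0.56110365 -0.19099098  0.22860579]
```

```bash
python3 - <<'E'
from wind import *
for lv in (11,10,9.3): seg(.12,lv-ft_now(),.06)
E
```

```text
11.656029341677428 False 13.236 ft0 -0.7 ft 4.9 fr 0.3 fz 1.1 37.38
5.098612731000235 False 13.356 ft0 4.9 ft 5.2 fr -0.3 fz 0.9 37.64
4.062162763398436 False 13.476 ft0 5.2 ft 4.0 fr -0.9 fz 2.0 37.91
```

```bash
python3 - <<'E'
from wind import *
hunt(9.8,1,14.8,d=.2)
E
```

```text
5.820364068759551 False 13.676 ft0 4.0 ft 2.9 fr -1.8 fz 2.0 38.26
6.947623991792323 False 13.876 ft0 2.9 ft 2.9 fr -3.4 fz 1.5 38.61
6.9015062978214115 False 14.076 ft0 2.9 ft 3.4 fr -3.1 fz 0.4 38.96
6.361768724934702 True 14.172 ft0 3.4 ft -1.6 fr 0.1 fz 6.2 39.17
```

```bash
python3 - <<'E'
from wind import *
seg(.12,12.5-ft_now()); seg(.12,11.2-ft_now()); seg(.12,10.2-ft_now())
cv2.imwrite("pics/s5.png",cv2.resize(bot.camera("side")[290:370,200:300,::-1],(750,600),interpolation=cv2.INTER_CUBIC))
E
```

```text
14.09956446086874 False 14.292 ft0 -1.6 ft 4.1 fr -2.8 fz -0.4 39.47
7.090542364088186 False 14.412 ft0 4.1 ft 4.1 fr -3.1 fz 0.2 39.73
6.121070463811199 False 14.532 ft0 4.1 ft 4.5 fr -1.7 fz -0.1 40.0
```

View pics/s5.png

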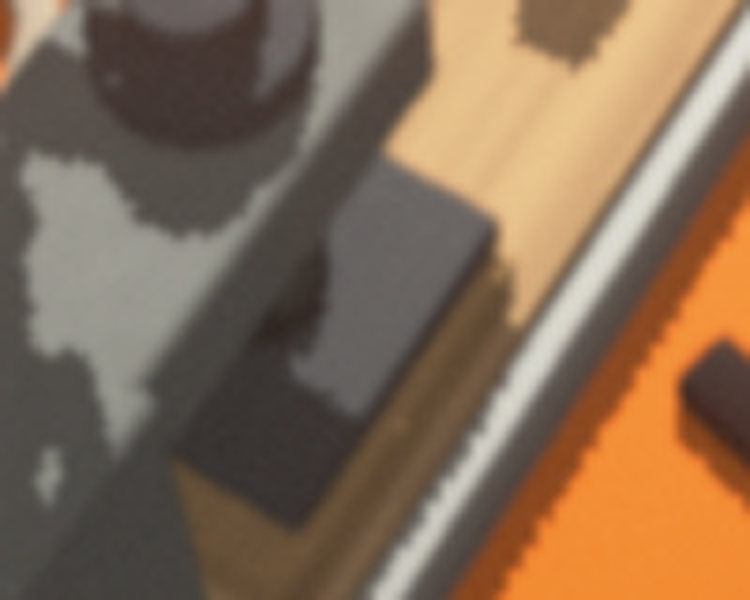

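```bash
python3 - <<'E'
from wind import *
seg(.2,9.8-ft_now()); cv2.imwrite("pics/q1.png",bot.camera("side")[:,:,::-1])
seg(.2,12-ft_now()); cv2.imwrite("pics/q2.png",bot.camera("side")[:,:,::-1])
E
```

```text
4.794121332644237 True 14.618 ft0 5.0 ft -2.6 fr -0.6 fz 6.2 40.26
15.170247502570188 False 14.818 ft0 -3.2 ft 4.5 fr -1.5 fz 1.3 40.67
```

```bash
python3 - <<'E'
from wind import *
if not seg(.2,11.3-ft_now()): print("no")
cv2.imwrite("pics/q3.png",bot.camera("side")[:,:,::-1])
# platen corner subpixel vertical shift between pictures (edge patch at the front right corner)
ims={n:cv2.imread(f"pics/{n}.png",0).astype(np.float32) for n in("q1","q2","q3")}
for n in("s4","s5"): ims[n]=None
def up(n):
    if ims[n] is not None: return ims[n][290:370,200:300]
    return cv2.resize(cv2.imread(f"pics/{n}.png",0),(100,80),interpolation=cv2.INTER_AREA).astype(np.float32)
# platen front top edge: columns 54..62 (crop px), rows 22..30: dark-plate vs light-board edge position
def blur(n): return cv2.GaussianBlur(up(n),(0,0),.8)
for n in("s4","s5","q1","q2","q3"):
    a=blur(n);out=[]
    for u in range(54,64):
        col=a[14:34,u];g=np.diff(col);g=np.clip(-g,0,None);out.append((g*np.arange(len(g))).sum()/g.sum())
    print(n,np.round(out,2),round(float(np.mean(out)),2))
E
```

```text
6.379978592288315 False 15.018 ft0 4.9 ft 5.3 fr -1.2 fz 1.4 41.08
no
s4 [ 6.39  6.88  7.32  7.71  8.18  8.8   9.68 10.76 11.55 11.56] 8.88
s5 [ 7.63  8.14  8.71  9.16  9.51  9.98 10.51 11.23 12.22 13.11] 10.02
q1 [ 7.89  8.34  8.71  9.07  9.51 10.01 10.63 11.32 12.22 13.05] 10.08
q2 [ 7.83  8.23  8.66  9.07  9.54 10.11 10.79 11.6  12.46 13.17] 10.15
q3 [ 7.8   8.26  8.7   9.14  9.55 10.06 10.73 11.47 12.36 13.14] 10.12
```

Since s5 the plate's edge has stopped sinking. The edge shift puts contact at about 14.2–14.4 rad, so I'm some 0.6–0.8 rad past it, which agrees with the drag tests (over 9.8 N, under 11.3 N). I'll make one more short stroke limited by force, then release.

```bash
python3 - <<'E'
from wind import *
seg(.17,11.3-ft_now())
cv2.imwrite("pics/q4.png",bot.camera("side")[:,:,::-1])
print(bot.read_clock())
E
```

```text
5.6407374293367365 False 15.188 ft0 5.7 ft 6.3 fr -2.4 fz 3.4 41.44
41.4917
```

To be sure, I'll measure the drag over the same arc again: back off 0.35 rad, then come forward to the same angle at different trigger levels.

```bash
python3 - <<'E'
from wind import *
s=load();c=np.array(s["c"]);a0=s["a"]
def go(a,thr=None):
    return bot.move_linear([*(c+.06*np.array([np.cos(a),np.sin(a)])),s["z"]],.06,until_force=thr)
for lv in(13,12,11,10,9):
    go(a0+.35);go(a0+.175);f0=ft_now()
    h=go(a0,lv-f0);p=bot.read_position()
    aa=np.arctan2(p[1]-c[1],p[0]-c[0]);print(lv,h,"ft0 %.1f short of end %.3f ft %.1f"%(f0,(aa-a0+np.pi)%(2*np.pi)-np.pi,ft_now()),round(bot.read_clock(),2))
go(a0,None);p=bot.read_position();print(p,c+.06*np.array([np.cos(a0),np.sin(a0)]),ft_now(),bot.read_clock())
E
```

```text
13 False ft0 5.1 short of end 0.039 ft 5.8 42.64
12 False ft0 4.6 short of end 0.042 ft 6.4 43.79
11 True ft0 5.4 short of end 0.103 ft -0.9 44.83
10 True ft0 4.1 short of end 0.106 ft -0.1 45.75
9 True ft0 4.9 short of end 0.108 ft 0.2 46.67
[ 0.5152738  -0.10006555  0.22840668] [ 0.5162729  -0.09816032] 5.463881315047454 46.9333
```

The drag is between 11 and 12 N, about 4 N over free air, which is firm. I'll release and hand in.

```bash
python3 - <<'E'
from h import *
bot.set_gripper(0.75)
p=bot.read_position(); bot.move_linear([p[0],p[1],.36],.15)
bot.wait(.5)
snap("end"); cv2.imwrite("pics/side_end.png",bot.camera("side")[190:,60:400,::-1])
print(bot.read_clock(),bot.read_ft_force())
E
```

```text
49.0333 [ 0.0607844  -0.19818993  0.55246536]
```

View pics/side_end.png

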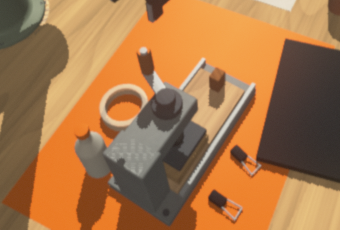

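The last picture shows the crank free with its grip at (146,60), the board home, the plate on the panels, and the tape, glue and clips where they were.

```bash
python3 -c "
from cell import bot
print(bot.close_job())"
```

```text
the job is handed in; nothing more can be done
None
```

I handed the job in at about 49 s: the board is home against the column and the panels are clamped firmly at about 4 N over free-air drag (estimated 75 N on them, not measured directly), the grip is released, and the last picture shows the tape, glue and clips in place.

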